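Lock the toothbrush stand onto its dock pin

ROBOT

A 6-joint arm with a two-finger parallel gripper is mounted at the origin on the work surface. World frame = base frame: x ahead of the robot, y to its left, z up, the work surface at z = 0. Lengths are in m, angles in rad, forces in N, time in s.
With the tool pointing down it reaches from about 0.3 to 0.775 m from the base axis. Payload 14.6 kg.
Tool frame: the origin (TCP) lies at the very end of the fingers, on their centre line; the grasp point (between the pads) lies 19 mm behind it (ctrl.hold_point_z is the z of the grasp point in the tool frame, in m); z points along the fingers, y is the direction in which the jaws open and shut (so a half turn about z gives the same grasp; the last joint's range is limited). The gripper opens to 94 mm and grips with 3 to 60 N. Pads are 16 mm wide; open, the fingers measure 119 mm over their backs; the gripper's body (75 mm by 177 mm) begins 78 mm behind the grasp point.
Start: joints at [-1.181, 0.3, 1.521, -0, 1.321, -0.067], TCP at [0.243, -0.494, 0.205] pointing down, gripper open.
Joint ranges: [-3.03, 3.03], [-0.79, 2.21], [0.23, 2.52], [-1.04, 4.18], [0, 3.07], [-2.55, 2.55]. Speed limits (rad/s): [2.22, 2.22, 2.57, 3.14, 3.14, 3.14].

INTERFACE

Orientations are given as [roll, pitch, yaw] about the fixed x, y, z axes, in that order (R = Rz(yaw) Ry(pitch) Rx(roll)).
In Python, from station import ctrl, cams, hand_in gives the robot as it stands.
- The arm moves only by the tool servo_tool, never from a script. Its argument "rows" is a list of rows, each a list of 7 numbers: the shift along the world's x, y, z in m, then the turn, a rotation vector about the world's x, y, z in rad, then the gripper command: -1 is shut, 1 is fully open, values between are in proportion. A call has exactly 8 rows; each row is the pose to reach, as a shift and turn from the pose measured when the call began; what a row does not reach only later rows make up. A row lasts 1/12 s, in which the tool goes at most 41.7 mm and 7.16 degrees, less where a joint would pass 70% of its speed; a pose out of reach is approached as far as the arm can. A call with a gripper value outside its range is refused whole. The fingers move at their own pace and stop on an object; "newtons" is the grip in N (left out, the last holds). Time passes only in rows, so rows that repeat a pose let the fingers close, or fill a call up. It gives the time, the measured TCP pose, the force and the opening at its end, in the units of the state.
- ctrl.get_obs(): the state, without advancing time (a new reading comes with each control period).
- cams.camera(name): name is "side" or "top" or "wrist"; returns a dict with "image" (480x640x3 uint8, red, green, blue), "depth" (480x640 float32, m along the optical axis (not along the pixel's ray), 0 where there is no reading), "fx", "fy", "cx", "cy" (pixels), "rvec" (rotation vector, rad) and "tvec" (3), from world to camera coordinates, as OpenCV has them; the wrist camera has in their place "hand_eye" (4x4, takes a point from camera to tool coordinates, whose origin is the TCP and whose axes are the flange's). Camera axes: x right, y down, z forward; pixel columns grow to the right and rows downward; lengths in m; the calibration is good to about 2 mm. A picture is of the moment at which its call begins: read the wrist's pose just before it.
- hand_in(): hands the job in, once; it reports no verdict.
Trained networks look in a picture, given as the dict that the camera call returned (one of the last four; its "shot" number tells which), for a name from the list of things; names that differ only in an ending like _2 or _b are one class to them, and where a whole thing is asked for, a point or a joint stands for the part that bears it (a point fixed in the world has none). Each returns a list of dicts, best first, with "p" (0 to 1); they miss things now and then, are a little off and sometimes report something else, mostly with a low value. They report only what shows in the picture. A call takes as long as a camera call. They do not tell look-alikes from the thing itself.
- cams.spot_in(picture, name): "box" ([left, top, right, bottom] as shares, 0 to 1, of the picture: columns of its width, rows of its height, round what is visible of it).
- cams.place_of(picture, name): "at" ([column, row] as shares, 0 to 1, of the picture: columns of its width, rows of its height: a listed point, or the origin of a listed thing).
The state is a dict: "time_s": time; "qpos": joint angles; "joint_vel": joint speeds; "tau": joint torques, N m; "ee_pos": TCP position; "eef_rot": TCP orientation; "force": force on the tool from outside, world axes, zero at the start; "moment": the same for the moment, N m; "grip_width": finger opening in m.
Only numpy, scipy, OpenCV 4.12 (cv2) and the standard library are available. Lean on these libraries where they do the work, as an engineer would, in place of code of your own. Each camera call takes 0.05 s, during which the arm holds its last target.

TASK

Pick up the toothbrush stand by its ceramic column and lay its steel foot plate lengthwise in the dock, long edge against the back rail, with the part of the plate ahead of the hole (the end away from the column) resting on top of the pin. Then slide it gently along the rail, towards the holed end, until the hole finds the pin and the plate drops flat on the dock floor; stop as soon as it catches, never bang it down or force it against pin or rail, keep the stand upright, and let go. Leave everything else on the shelf where it is.

Things in the scene. Friction and masses are not known exactly. Their poses are not given: they have to be found in the camera images.
- stand: Toothbrush stand, 0.28-0.52 kg: steel foot plate 90 mm (x) by 150 mm (y), 6 mm thick, carrying a beige ceramic column 44 mm across and 70 mm tall (three dark holes in its top), axis at x = 0, y = -32 mm. Origin: centre of the plate's underside, z up. Hole at x = 0, y = +25 mm, 50 mm from the +y end. Starts flat on the shelf, +y end roughly to the robot's left.
- stand_hole (a point): Centre of the plate's 14 mm through hole, at the plate's underside; axes as the stand's.
- stand_top (a point): Centre of the top face of the ceramic column, 76 mm above the plate's underside.
- dock: Fixed steel dock: floor 100 mm (x) by 270 mm (y from -160 to +110), its top 4 mm above the shelf. Origin: shelf level, middle of the dark slot in the floor. Back rail along the +x side. The stand goes in with its y axis along the dock's y and is slid towards +y. Before it catches it lies aslant by about 5 degrees, tail on the floor, underside on the pin.
- dock_slot (a point): Middle of the 46 mm long dark slot along the dock's y, on the floor, 4 mm above the shelf. A fixed steel pin, 10 mm across with rounded top, stands in the slot at x = 0, its top 8 mm above the floor. It is locked anywhere from y = -15 to +15 mm of this point; where is not measured, so feel for it. Sliding the stand takes 1 to 6 N; when the hole catches the pin it stops dead.
- dock_rail (a point): Top of the back rail's inner face, above x = +46 mm of the dock, level with the slot's middle; 26 mm above the shelf. The rail runs the dock's whole length. With the plate's long edge against it, the hole is in line with the pin to within 1 mm.
- cup: Bystander, loose: frosted glass cup, 68 mm wide, 95 mm tall, upright; origin at its underside's centre. Leave alone.
- nail_file: Bystander, loose: nail file, stainless, 150 mm long (y), 22 mm wide, 6 mm thick, lying flat; origin at its underside's centre. Leave alone.
- pill_box: Bystander, loose: pill box, purple, seven hinged lids, 150 mm (y) by 42 mm, 25 mm tall; origin at its underside's centre. Leave alone.
- jar: Bystander, loose: glass jar, 60 mm wide, 60 mm tall, metal lid; origin at its underside's centre. Leave alone.
- soap_dish: Bystander, loose: soap dish, white bowl 100 mm wide, 25 mm tall; origin at its underside's centre. Leave alone.
Mind the look-alikes: they are no part of the job. Leave any red or yellow look-alike of the stand alone.

How it is judged:
By the outcome, as a careful person would: the job done as asked, in the order asked, and still so for the second after the job is handed in, with the robot touching nothing.
It also fails if it takes over 48 s, if anything falls off the work surface, if the arm or the gripper's body presses on something with over 40 N, if the wrist force passes 120 N, or if a joint passes its speed limit or range.

## Working session

There is one attempt and no reset: what is moved stays moved. The work goes in short steps, Python scripts to look and compute and a tool call to move; the robot and the scene stay as the last step left them, time stands still between calls to the robot, and variables do not carry over. Pictures are saved under pics/ and viewed, and the job is handed in when it is done.

Besides the shell and the picture viewer there is one more tool, called as name(argument=value, ...) on one line, values as JSON. servo_tool: Moves the arm, as the interface text tells. Its arguments: {"type":"object","properties":{"rows":{"type":"array"},"newtons":{"type":"number"}},"required":["rows"]}

```bash
ls; mkdir -p pics; cat > h.py <<'E'
import numpy as np, cv2
from scipy.spatial.transform import Rotation as R
from station import ctrl, cams, hand_in
def save(p,name): cv2.imwrite('pics/'+name,cv2.cvtColor(p['image'],cv2.COLOR_RGB2BGR))
def pose(p,obs=None):
    "returns Rcw, t : world = Rcw*c + t"
    if 'hand_eye' in p:
        T=np.eye(4);T[:3,:3]=R.from_euler('xyz',obs['eef_rot']).as_matrix() ;T[:3,3]=obs['ee_pos'];T=T@np.array(p['hand_eye']);return T[:3,:3],T[:3,3]
    M=R.from_rotvec(np.array(p['rvec']).ravel()).as_matrix();return M.T,-M.T@np.array(p['tvec']).ravel()
def ray(p,u,v,z,obs=None):
    M,t=pose(p,obs);d=M@np.array([(u-p['cx'])/p['fx'],(v-p['cy'])/p['fy'],1]);return t+d*(z-t[2])/d[2]
def cloud(p,obs=None):
    M,t=pose(p,obs);v,u=np.mgrid[:480,:640];d=p['depth'];c=np.stack([(u-p['cx'])/p['fx']*d,(v-p['cy'])/p['fy']*d,d],-1)
    return c@M.T+t
def proj(p,w,obs=None):
    M,t=pose(p,obs);c=(np.asarray(w)-t)@M;return c[...,0]/c[...,2]*p['fx']+p['cx'],c[...,1]/c[...,2]*p['fy']+p['cy']
E
python3 - <<'E'
from h import *
o=ctrl.get_obs();print(o,ctrl.hold_point_z)
for c in ['top','side']:
    p=cams.camera(c);save(p,c+'0.png')
    for n in ['stand','stand_hole','stand_top','dock','dock_slot','dock_rail']:
        for f in cams.place_of(p,n)[:3]:
            print(c,n,round(f['p'],2),np.round(np.array(f['at'])*[640,480],1))
E
```

```text
pics
{'time_s': 0.0, 'qpos': array([-1.18058266e+00,  3.00475124e-01,  1.52160211e+00,  2.77558985e-05,
        1.32071206e+00, -6.65664904e-02]), 'joint_vel': array([ 0.00152097,  0.00063555, -0.00045325,  0.00133966, -0.00114124,
       -0.00056016]), 'tau': array([ 9.26693829e-04, -5.31805658e+01, -3.52742279e+01,  7.08190561e-02,
        2.44070718e-02, -7.14128055e-05]), 'ee_pos': array([ 0.24249903, -0.4933477 ,  0.20487523]), 'eef_rot': array([-3.14040045e+00, -1.06422280e-04,  4.56773204e-01]), 'force': array([-0.44198072,  0.43031005,  0.35246377]), 'moment': array([-0.09212553, -0.02555579,  0.00075119]), 'grip_width': 0.09371019783398389} -0.0188
top stand 0.95 [435.6 262.9]
top stand 0.94 [432.5 343.5]
top stand 0.8 [231.2 343.8]
top stand_hole 0.94 [221.5 347.8]
top stand_hole 0.9 [348.7 303.8]
top stand_hole 0.67 [424.2 259.2]
top stand_top 0.98 [426.1 350.3]
top stand_top 0.91 [458.6 265. ]
top stand_top 0.89 [346.  326.2]
top dock 0.87 [327.4 191.9]
top dock 0.6 [322.7 190.9]
top dock 0.49 [178.7 257. ]
top dock_slot 0.76 [323.2 190.4]
top dock_rail 0.88 [326.5 171.4]
side stand 0.92 [342.  178.4]
side stand 0.8 [421.4 188.3]
side stand 0.69 [381.7 239.8]
side stand_hole 0.84 [345.2 186.7]
side stand_hole 0.62 [404.2 335.1]
side stand_hole 0.62 [345.2 178.5]
side stand_top 0.96 [396.8 214.4]
side stand_top 0.96 [407.3 293.4]
side stand_top 0.9 [426.6 176.6]
side dock 0.62 [263.  233.6]
side dock_slot 0.67 [265.9 235.1]
side dock_rail 0.56 [246.7 222.6]
```

View pics/top0.png

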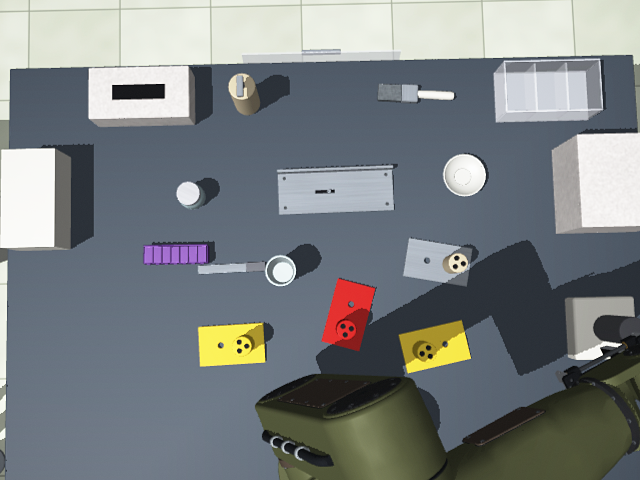

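View pics/side0.png

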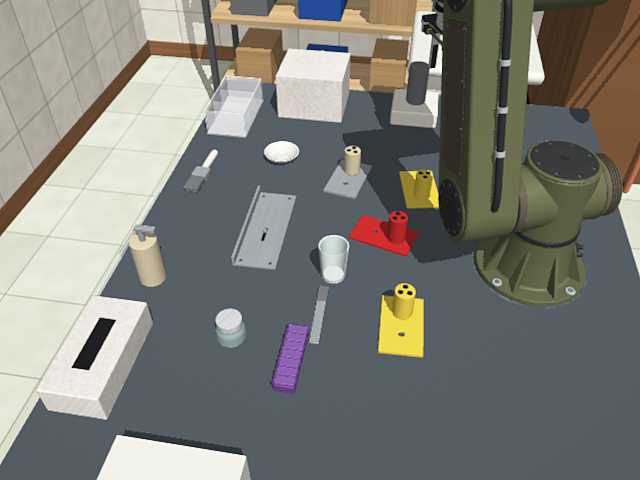

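The candidates for the stand in the top view are steel and beige at (437,262), red at (348,315), and yellow at (232,344) and (435,346). Only the one at (437,262) has a steel plate and a beige column, so I'll confirm it in a crop and measure.

```bash
python3 - <<'E'
from h import *
p=cams.camera('top');im=cv2.cvtColor(p['image'],cv2.COLOR_RGB2BGR)
a=cv2.resize(im[225:300,390:490],None,fx=6,fy=6,interpolation=cv2.INTER_CUBIC)
b=cv2.resize(im[155:225,265:405],None,fx=5.5,fy=5.5,interpolation=cv2.INTER_CUBIC)
cv2.imwrite('pics/c1.png',a);cv2.imwrite('pics/c2.png',b)
C=cloud(p)
print('cam',pose(p)[1])
# stand plate/column from depth
sub=np.zeros((480,640),bool);sub[225:300,390:490]=1
z=C[...,2]
m=sub&(z>0.06)&(z<.09)&(p['depth']>0);print('coltop',m.sum(),np.median(C[m],0),C[m].mean(0))
hsv=cv2.cvtColor(p['image'],cv2.COLOR_RGB2HSV)
print('z shelf',np.median(z[300:310,200:300]))
g=cv2.cvtColor(p['image'],cv2.COLOR_RGB2GRAY)
mp=sub&(z>0.003)&(z<.012)&(p['depth']>0);print('plate',mp.sum())
pts=C[mp][:,:2].astype(np.float32);r=cv2.minAreaRect(pts);print(r)
sub[:]=0;sub[155:225,265:405]=1
md=sub&(z>0.002)&(z<.008)&(p['depth']>0);print('dock',md.sum(),cv2.minAreaRect(C[md][:,:2].astype(np.float32)))
mr=sub&(z>0.018)&(z<.035)&(p['depth']>0);print('rail',mr.sum(),cv2.minAreaRect(C[mr][:,:2].astype(np.float32)))
for n,(u,v),zz in [('slot',(323.2,190.4),.004),('rail',(326.5,171.4),.026),('hole',(426.5,260),.006),('top',(458.3,263.5),.076)]:
    print(n,ray(p,u,v,zz))
for n in ['cup','soap_dish','nail_file','jar']:
    f=cams.place_of(p,n)
    if f: u,v=np.array(f[0]['at'])*[640,480];print(n,f[0]['p'],ray(p,u,v,0))
E
```

```text
cam [0.39078389 0.03049439 1.41252458]
coltop 325 [ 0.45399835 -0.28895809  0.07668868] [ 0.4543018  -0.28898887  0.07607562]
z shelf 0.00024192288076763102
plate 2821
((0.4609774947166443, -0.26546570658683777), (0.2341412752866745, 0.17347416281700134), 88.55628967285156)
dock 4490 ((0.6381705403327942, -0.024471595883369446), (0.3291862905025482, 0.1651458889245987), 88.61646270751953)
rail 373 ((0.6581558585166931, -0.025241628289222717), (0.057344261556863785, 0.26835229992866516), 0.5769214034080505)
slot [0.63629768 0.00253097 0.004     ]
rail [ 0.6769014 -0.0058673  0.026    ]
hole [ 0.46586989 -0.23442308  0.006     ]
top [ 0.45259647 -0.29154585  0.076     ]
cup 0.62 [0.45035489 0.10592531 0.        ]
soap_dish 0.76 [ 0.66183501 -0.32418506  0.        ]
nail_file 0.8 [0.45963341 0.22513557 0.        ]
jar 0.97 [0.62836065 0.31050944 0.        ]
```

View pics/c1.png

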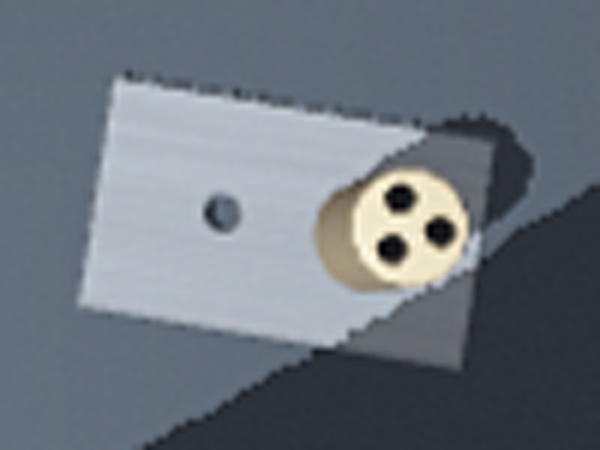

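View pics/c2.png

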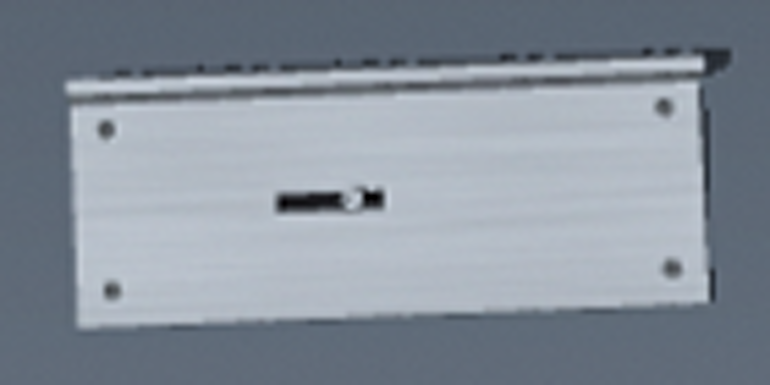

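The crop confirms the steel plate and beige column: hole at about (427,260), column top at about (458,263). In the dock, the slot is centred at about (325,191) and a pin shows at about (329,191), right of the middle, so on the -y side. Next I fit the poses.

```bash
python3 - <<'E'
from h import *
p=cams.camera('top')
def W(c,s,off,z): return np.array([ray(p,(u+.5)/s+off[0]-.5,(v+.5)/s+off[1]-.5,z)[:2] for u,v in c])
def fit(model,w):
    m=np.array(model,float);mc=m.mean(0);wc=w.mean(0);H=(m-mc).T@(w-wc);a=np.arctan2(H[0,1]-H[1,0],H[0,0]+H[1,1])
    Rm=np.array([[np.cos(a),-np.sin(a)],[np.sin(a),np.cos(a)]]);t=wc-Rm@mc;print('yaw',np.degrees(a),'t',t,'res mm',np.round((m@Rm.T+t-w)*1e3,1).tolist());return a,t,Rm
w=W([(117,77),(497,140),(462,370),(80,305)],6,(390,225),.006)
a,t,Rm=fit([(.045,.075),(.045,-.075),(-.045,-.075),(-.045,.075)],w)
print('col',Rm@[0,-.032]+t,'hole',Rm@[0,.025]+t)
print('hole px',W([(222,213)],6,(390,225),.006),'top px',W([(410,228)],6,(390,225),.076))
w=W([(700,80),(710,302),(78,327),(72,102)],5.5,(265,155),.004); print(w)
s=W([(277,202),(383,198)],5.5,(265,155),.004);pin=W([(352,199)],5.5,(265,155),.012);print('slot',s,s.mean(0),'pin',pin)
rt=W([(68,83),(703,56),(68,98),(703,73)],5.5,(265,155),.026);print('rail',rt)
a,t,Rm=fit([(.046,-.16),(-.054,-.16),(-.054,.11),(.046,.11)],w)
print('pin in dock',(pin-t)@Rm,'slot',(s-t)@Rm,'rail in dock',((rt-t)@Rm).tolist())
E
```

```text
yaw -11.04456951985603 t [ 0.46123174 -0.26054295] res mm [[-0.1, 0.1], [-0.5, 0.2], [0.4, -0.1], [0.2, -0.3]]
col [ 0.45510142 -0.29195026] hole [ 0.46602105 -0.23600599]
hole px [[ 0.46567018 -0.23461035]] top px [[ 0.45465323 -0.29078049]]
[[ 0.68309379 -0.16112402]
 [ 0.58685406 -0.1621097 ]
 [ 0.58274395  0.10837671]
 [ 0.68009924  0.10894128]]
slot [[ 0.63458819  0.02201941]
 [ 0.63520668 -0.02345017]] [ 0.63489743 -0.00071538] pin [[ 0.63371162 -0.00992153]]
rail [[ 0.68375262  0.10923971]
 [ 0.68878354 -0.15975422]
 [ 0.67733279  0.10937097]
 [ 0.68149627 -0.15950406]]
yaw 0.7185615384483645 t [ 0.63688392 -0.00143073] res mm [[1.8, 0.3], [-2.0, 0.0], [-1.2, -0.5], [1.4, 0.2]]
pin in dock [[-0.00327853 -0.00845035]] slot [[-0.00200147  0.02347709]
 [-0.00195326 -0.02199667]] rail in dock [[0.0482529217400218, 0.11007395846189579], [0.04991001091282364, -0.15896190118898526], [0.041835247260099594, 0.11028572690452072], [0.042626455260634535, -0.15862037188488184]]
```

servo_tool(rows=[[0.02, 0.02, 0, 0, 0, -0.06, 1], [0.05, 0.048, -0.01, 0, 0, -0.16, 1], [0.08, 0.076, -0.02, 0, 0, -0.27, 1], [0.11, 0.105, -0.03, 0, 0, -0.38, 1], [0.14, 0.134, -0.04, 0, 0, -0.48, 1], [0.17, 0.162, -0.055, 0, 0, -0.57, 1], [0.195, 0.187, -0.065, 0, 0, -0.63, 1], [0.2122, 0.202, -0.075, 0, 0, -0.65, 1]])

```text
time_s: 1.67
ee_pos: [0.4566, -0.2888, 0.1298]
eef_rot: [-3.141, -0.0, -0.195]
force: [-0.1, -0.5, -0.7]
grip_width: 0.094
```

```bash
python3 - <<'E'
from h import *
o=ctrl.get_obs();print(o)
p=cams.camera('wrist');save(p,'w1.png')
o2=ctrl.get_obs();print(o2['ee_pos'],o2['eef_rot'])
for n in ['stand_hole','stand_top','stand']:
    for f in cams.place_of(p,n)[:2]:
        u=np.array(f['at'])*[640,480];print(n,f['p'],u,ray(p,*u,{'stand_hole':0,'stand_top':.076,'stand':0}[n],o))
E
```

```text
{'time_s': 1.6667, 'qpos': array([-6.31949184e-01,  3.52902300e-01,  1.63535086e+00,  4.02119585e-04,
        1.15345100e+00,  1.13403083e+00]), 'joint_vel': array([ 0.50429361,  0.3081121 , -0.10133474, -0.00837526, -0.20650867,
        0.66621752]), 'tau': array([ -2.6156652 , -56.64031863, -31.61182165,   0.09331129,
         0.3204881 ,   0.07291818]), 'ee_pos': array([ 0.45664311, -0.28882708,  0.1298024 ]), 'eef_rot': array([-3.14121240e+00, -5.44332823e-05, -1.95346712e-01]), 'force': array([-0.0751599 , -0.51221447, -0.67292708]), 'moment': array([ 0.039373  ,  0.04537218, -0.0032413 ]), 'grip_width': 0.09404255318589431}
[ 0.45787334 -0.28685817  0.12784223] [-3.13972966e+00  1.80106282e-03 -1.93160227e-01]
stand_hole 0.96 [264.192 233.712] [ 0.46577005 -0.23746415  0.        ]
stand_hole 0.88 [336.576 398.304] [ 0.27392183 -0.27145749  0.        ]
stand_top 0.81 [317.376 256.416] [ 0.45640549 -0.28726331  0.076     ]
stand 0.9 [314.304 411.504] [ 0.26213922 -0.24463653  0.        ]
stand 0.57 [284.928 239.088] [ 0.45685409 -0.25553945  0.        ]
```

View pics/w1.png

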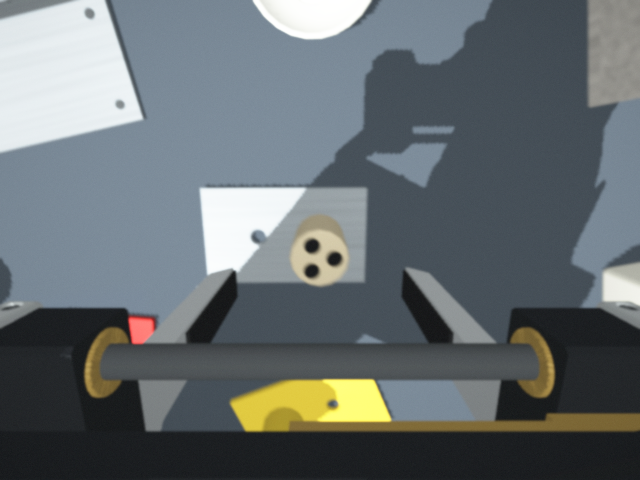

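The wrist view shows the beige column centred between the open jaws at (320,257), with the plate's long axis along the jaw direction. I'll go down around it.

servo_tool(rows=[[-0.002, -0.003, -0.01, 0, 0, 0, 1], [-0.003, -0.004, -0.025, 0, 0, 0, 1], [-0.003, -0.004, -0.042, 0, 0, 0, 1], [-0.003, -0.004, -0.06, 0, 0, 0, 1], [-0.003, -0.004, -0.075, 0, 0, 0, 1], [-0.003, -0.004, -0.086, 0, 0, 0, 1], [-0.003, -0.004, -0.092, 0, 0, 0, 1], [-0.003, -0.004, -0.092, 0, 0, 0, 1]])

```text
time_s: 2.53
ee_pos: [0.4511, -0.2957, 0.0373]
eef_rot: [-3.141, 0.002, -0.192]
force: [0.1, -0.8, 0.1]
grip_width: 0.0938
```

servo_tool(rows=[[0.002, 0.002, -0.001, 0, 0, 0, 1], [0.004, 0.005, -0.002, 0, 0, 0, 1], [0.004, 0.005, -0.002, 0, 0, 0, 0.6], [0.004, 0.005, -0.002, 0, 0, 0, 0.2], [0.004, 0.005, -0.002, 0, 0, 0, -0.2], [0.004, 0.005, -0.002, 0, 0, 0, -0.6], [0.004, 0.005, -0.002, 0, 0, 0, -1], [0.004, 0.005, -0.002, 0, 0, 0, -1]], newtons=25)

```text
time_s: 3.2
ee_pos: [0.4551, -0.2908, 0.0354]
eef_rot: [-3.141, 0.002, -0.192]
force: [-0.3, 0.7, -0.8]
grip_width: 0.0577
```

```bash
python3 - <<'E'
from h import *
o=ctrl.get_obs();print(o['grip_width'],o['ee_pos'],o['force'],o['moment'])
p=cams.camera('wrist');save(p,'w2.png')
E
```

```text
0.057709892953411925 [ 0.45506373 -0.29075584  0.03541617] [-0.3480703   0.68084046 -0.75629961] [0.06215324 0.05037282 0.02633166]
```

View pics/w2.png

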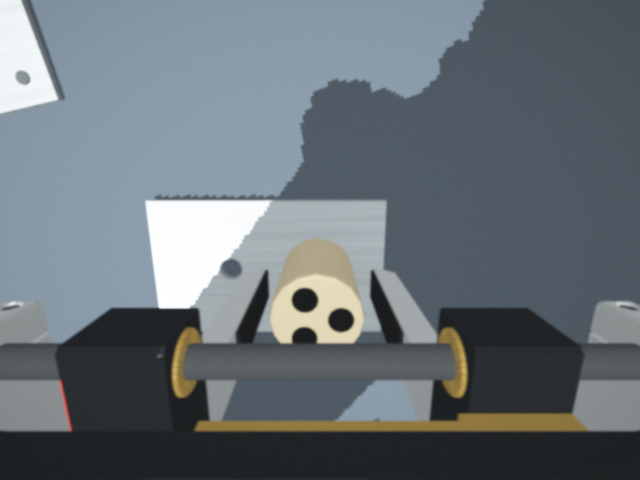

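The jaws are closing evenly on either side of the column. I'll keep closing, then lift once they grip.

servo_tool(rows=[[0, 0, 0, 0, 0, 0, -1], [0, 0, 0, 0, 0, 0, -1], [0, 0, 0, 0, 0, 0, -1], [0, 0, 0, 0, 0, 0, -1], [0, 0, 0, 0, 0, 0, -1], [0, 0, 0, 0, 0, 0, -1], [0, 0, 0, 0, 0, 0, -1], [0, 0, 0, 0, 0, 0, -1]], newtons=25)

```text
time_s: 3.92
ee_pos: [0.4551, -0.2907, 0.0354]
eef_rot: [-3.141, 0.002, -0.192]
force: [-0.4, 2.1, 0.9]
grip_width: 0.0435
```

servo_tool(rows=[[0, 0, 0.003, 0, 0, 0, -1], [0, 0, 0.01, 0, 0, 0, -1], [0, 0, 0.02, 0, 0, 0, -1], [0, 0, 0.03, 0, 0, 0, -1], [0, 0, 0.04, 0, 0, 0, -1], [0, 0, 0.047, 0, 0, 0, -1], [0, 0, 0.05, 0, 0, 0, -1], [0, 0, 0.05, 0, 0, 0, -1]], newtons=30)

```text
time_s: 4.58
ee_pos: [0.4553, -0.2909, 0.0864]
eef_rot: [-3.142, 0.0, -0.192]
force: [-0.1, 0.4, -2.7]
grip_width: 0.0437
```

```bash
python3 - <<'E'
from h import *
o=ctrl.get_obs();print(o['grip_width'],o['ee_pos'],o['eef_rot'],o['force'],o['moment'])
p=cams.camera('wrist');save(p,'w3.png')
q=cams.camera('side');im=cv2.cvtColor(q['image'],cv2.COLOR_RGB2BGR)[90:240,240:480];cv2.imwrite('pics/s3.png',cv2.resize(im,None,fx=3,fy=3,interpolation=cv2.INTER_CUBIC))
E
```

```text
0.043740536815302294 [ 0.45534776 -0.29094562  0.08640506] [-3.14154549e+00  3.94877275e-04 -1.92417385e-01] [-0.12614654  0.36147622 -2.70902769] [-0.03043848  0.03955191 -0.03328337]
```

View pics/w3.png

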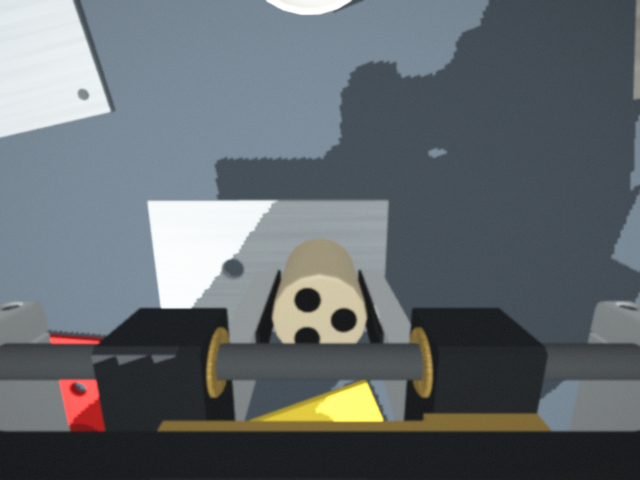

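View pics/s3.png

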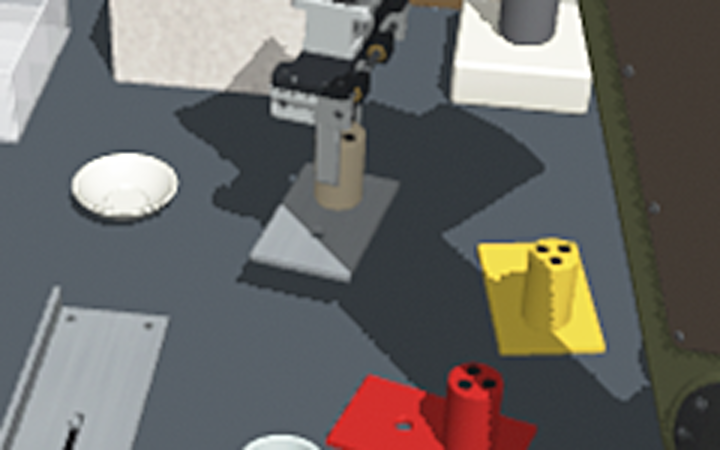

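The stand is lifted and level, reading about 3 N. The wrist view shows the plate's back edge at row 201. I'll carry it to above the dock.

servo_tool(rows=[[0.006, 0.007, 0, 0, 0, 0.01, -1], [0.024, 0.027, 0, 0, 0, 0.03, -1], [0.05, 0.057, 0, 0, 0, 0.06, -1], [0.08, 0.092, 0, 0, 0, 0.1, -1], [0.11, 0.127, 0, 0, 0, 0.14, -1], [0.138, 0.16, 0, 0, 0, 0.175, -1], [0.16, 0.186, 0, 0, 0, 0.2, -1], [0.172, 0.199, 0, 0, 0, 0.206, -1]])

```text
time_s: 5.35
ee_pos: [0.6289, -0.0869, 0.0844]
eef_rot: [-3.14, 0.002, 0.018]
force: [-1.0, -0.1, -3.9]
grip_width: 0.0438
```

servo_tool(rows=[[0, 0, 0, 0.01, 0, 0, -1], [0, 0, 0, 0.025, 0, 0, -1], [0, 0, 0, 0.045, 0, 0, -1], [0, 0, 0, 0.06, 0, 0, -1], [0, 0, 0, 0.068, 0, 0, -1], [0, 0, 0, 0.068, 0, 0, -1], [0, 0, 0, 0.068, 0, 0, -1], [0, 0, 0, 0.068, 0, 0, -1]])

```text
time_s: 6.02
ee_pos: [0.6287, -0.0873, 0.0846]
eef_rot: [-3.072, 0.001, 0.018]
force: [-0.6, 0.0, -3.5]
grip_width: 0.0434
```

```bash
python3 - <<'E'
from h import *
o=ctrl.get_obs();print(o['time_s'],o['grip_width'],o['ee_pos'],o['eef_rot'],o['force'],o['moment'])
p=cams.camera('wrist');save(p,'w4.png')
q=cams.camera('side');im=cv2.cvtColor(q['image'],cv2.COLOR_RGB2BGR)[120:290,190:400];cv2.imwrite('pics/s4.png',cv2.resize(im,None,fx=3.5,fy=3.5,interpolation=cv2.INTER_CUBIC))
q=cams.camera('top');im=cv2.cvtColor(q['image'],cv2.COLOR_RGB2BGR)[140:270,240:420];cv2.imwrite('pics/t4.png',cv2.resize(im,None,fx=4,fy=4,interpolation=cv2.INTER_CUBIC))
E
```

```text
6.0167 0.04337695550022745 [ 0.62874249 -0.08728837  0.0845784 ] [-3.07213680e+00  9.84678996e-04  1.79959662e-02] [-0.64413775  0.01299446 -3.46175244] [-0.13744219 -0.00664578 -0.00790414]
```

View pics/w4.png

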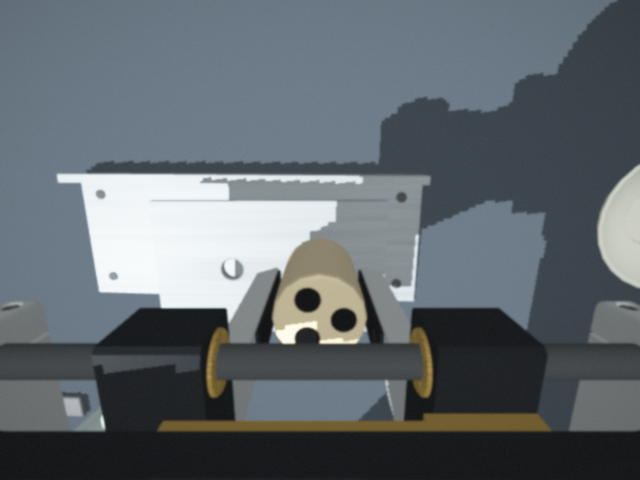

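View pics/s4.png

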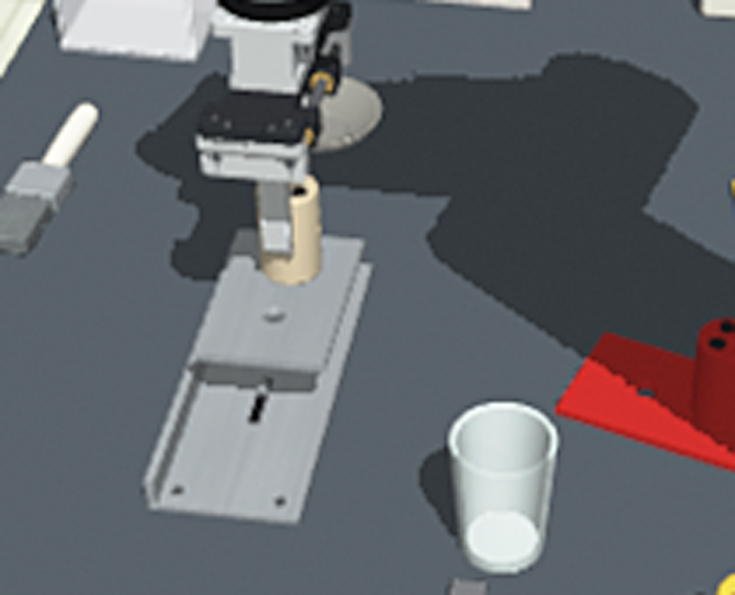

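View pics/t4.png

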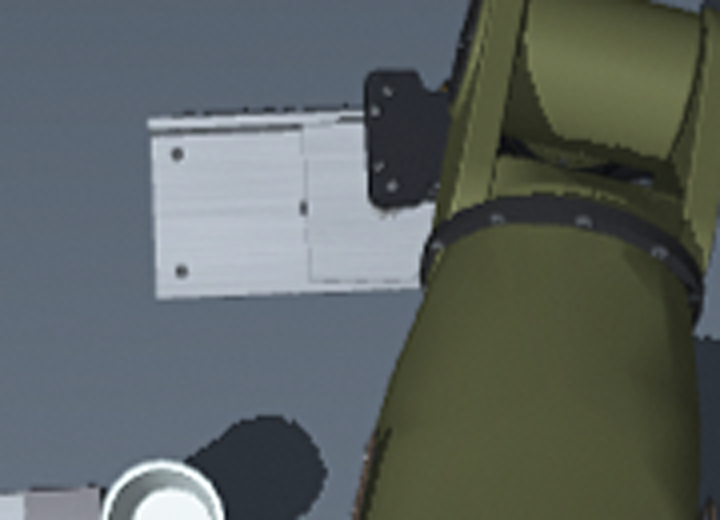

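The plate hangs over the dock parallel to the rail. In the wrist view its back edge is at row 200 and the rail's at about row 180. The side view shows the slot ahead of its front end. Before going down I'll check the yaw between plate and rail.

```bash
python3 - <<'E'
import cv2
im=cv2.imread('pics/w4.png')[160:300,50:450];cv2.imwrite('pics/w4z.png',cv2.resize(im,None,fx=2,fy=4,interpolation=cv2.INTER_CUBIC))
E
```

```text
(no output)
```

View pics/w4z.png

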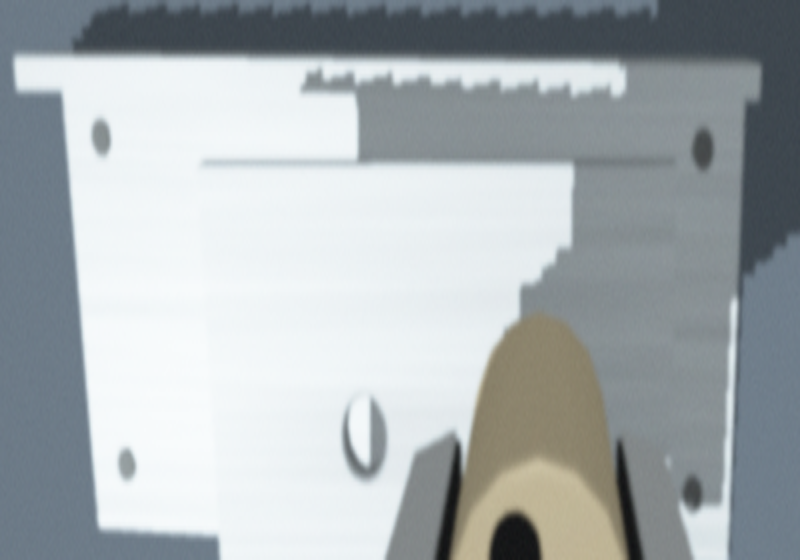

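servo_tool(rows=[[0, 0, -0.003, 0, 0, 0, -1], [0, 0, -0.009, 0, 0, 0, -1], [0, 0, -0.016, 0, 0, 0, -1], [0, 0, -0.023, 0, 0, 0, -1], [0, 0, -0.029, 0, 0, 0, -1], [0, 0, -0.034, 0, 0, 0, -1], [0, 0, -0.036, 0, 0, 0, -1], [0, 0, -0.036, 0, 0, 0, -1]])

```text
time_s: 6.83
ee_pos: [0.6286, -0.0868, 0.0478]
eef_rot: [-3.072, 0.002, 0.019]
force: [-0.8, 1.1, -4.5]
grip_width: 0.0435
```

```bash
python3 - <<'E'
from h import *
p=cams.camera('wrist');o=ctrl.get_obs();save(p,'w5.png')
g=cv2.cvtColor(p['image'],cv2.COLOR_RGB2BGR)
cv2.imwrite('pics/w5z.png',cv2.resize(g[150:300,30:470],None,fx=1.8,fy=4,interpolation=cv2.INTER_CUBIC))
o4=dict(ee_pos=[0.62874249,-0.08728837,0.0845784],eef_rot=[-3.07213680,9.84678996e-04,1.79959662e-02])
def px(u,v): return u/2+50,v/4+160
for pts,z in [([(15,92),(758,99)],.026),([(15,55),(760,63)],.026),([(101,136),(703,150)],.004),([(127,465),(693,493)],.004)]:
    w=np.array([ray(p,*px(u,v),z,o4) for u,v in pts]);d=w[0]-w[1];print(w[:,:2].tolist(),'yaw',np.degrees(np.arctan2(-d[0],d[1])))
# plate in tool plane: use tool-frame ray with plane
T=np.array(p['hand_eye'])
def tr(u,v,zt):
    d=T[:3,:3]@np.array([(u-p['cx'])/p['fx'],(v-p['cy'])/p['fy'],1]);return T[:3,3]+d*(zt-T[2,3])/d[2]
for u,v in [(200,163),(675,163),(365,435)]: print('plate tool',tr(*px(u,v),.0294))
E
```

```text
[[0.6759106135508862, 0.11211759930618542], [0.6808414492043289, -0.15764704171842672]] yaw 1.0471521218286581
[[0.6826660267924486, 0.11088540150164605], [0.6869173011420495, -0.15773603827353164]] yaw 0.9067025494570049
[[0.6658019384775281, 0.0964362390784286], [0.6691320295624069, -0.14357310245439486]] yaw 0.794918735380356
[[0.5953647185410564, 0.09518313666495556], [0.5996682925176676, -0.14486857418856436]] yaw 1.0270712636728414
plate tool [ 0.04304867 -0.10545191  0.0294    ]
plate tool [0.04297261 0.04233353 0.0294    ]
plate tool [-0.00152545 -0.05691541  0.0294    ]
```

View pics/w5z.png

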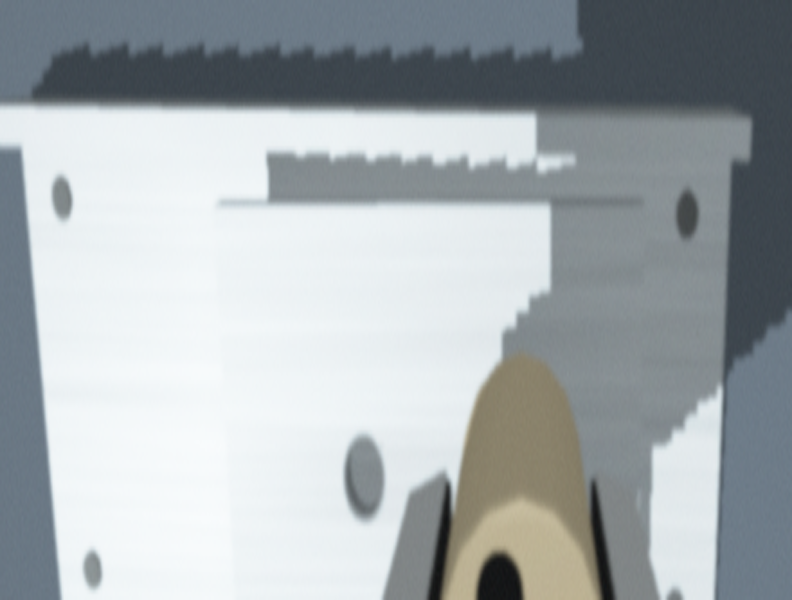

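servo_tool(rows=[[0, 0, -0.001, 0, 0, 0, -1], [0, 0, -0.002, 0, 0, 0, -1], [0, 0, -0.003, 0, 0, 0, -1], [0, 0, -0.0035, 0, 0, 0, -1], [0, 0, -0.004, 0, 0, 0, -1], [0, 0, -0.004, 0, 0, 0, -1], [0, 0, -0.004, 0, 0, 0, -1], [0, 0, -0.004, 0, 0, 0, -1]], newtons=20)

```text
time_s: 7.55
ee_pos: [0.6289, -0.0869, 0.0444]
eef_rot: [-3.072, 0.001, 0.019]
force: [0.3, 0.6, -3.1]
grip_width: 0.0437
```

```bash
cat > st.py <<'E'
from h import *
o=ctrl.get_obs();print(round(o['time_s'],2),np.round(o['ee_pos'],4),np.round(o['eef_rot'],4),np.round(o['force'],2),np.round(o['moment'],3),round(o['grip_width'],4))
E
python3 st.py
```

```text
7.55 [ 0.6289 -0.0869  0.0444] [-3.072e+00  1.200e-03  1.860e-02] [ 0.3   0.56 -3.12] [-0.172 -0.012 -0.059] 0.0437
```

servo_tool(rows=[[0, 0, -0.0003, 0, 0, 0, -1], [0, 0, -0.0006, 0, 0, 0, -1], [0, 0, -0.0009, 0, 0, 0, -1], [0, 0, -0.0012, 0, 0, 0, -1], [0, 0, -0.0015, 0, 0, 0, -1], [0, 0, -0.0015, 0, 0, 0, -1], [0, 0, -0.0015, 0, 0, 0, -1], [0, 0, -0.0015, 0, 0, 0, -1]])

```text
time_s: 8.22
ee_pos: [0.6288, -0.0869, 0.0429]
eef_rot: [-3.072, 0.001, 0.019]
force: [0.8, -0.1, -4.0]
grip_width: 0.0436
```

```bash
python3 st.py
```

```text
8.22 [ 0.6288 -0.0869  0.0429] [-3.072e+00  1.200e-03  1.860e-02] [ 0.82 -0.15 -4.01] [-0.153  0.036  0.002] 0.0436
```

servo_tool(rows=[[0, 0, -0.0002, 0, 0, 0, -1], [0, 0, -0.0004, 0, 0, 0, -1], [0, 0, -0.0006, 0, 0, 0, -1], [0, 0, -0.0008, 0, 0, 0, -1], [0, 0, -0.001, 0, 0, 0, -1], [0, 0, -0.001, 0, 0, 0, -1], [0, 0, -0.001, 0, 0, 0, -1], [0, 0, -0.001, 0, 0, 0, -1]])

```text
time_s: 8.88
ee_pos: [0.629, -0.0869, 0.0422]
eef_rot: [-3.072, 0.001, 0.019]
force: [-2.8, 0.1, 3.4]
grip_width: 0.0439
```

```bash
python3 st.py
```

```text
8.88 [ 0.629  -0.0869  0.0422] [-3.072e+00  8.000e-04  1.860e-02] [-2.77  0.1   3.44] [0.152 0.497 0.022] 0.0439
```

Contact with pin and tail shows as a load of about 7 N, so I'll ease it off and move toward the rail in small steps.

servo_tool(rows=[[0.0, 0, 0.0004, 0, 0, 0, -1], [0.001, 0, 0.0004, 0, 0, 0, -1], [0.002, 0, 0.0004, 0, 0, 0, -1], [0.003, 0, 0.0004, 0, 0, 0, -1], [0.004, 0, 0.0004, 0, 0, 0, -1], [0.005, 0, 0.0004, 0, 0, 0, -1], [0.005, 0, 0.0004, 0, 0, 0, -1], [0.005, 0, 0.0004, 0, 0, 0, -1]])

```text
time_s: 9.55
ee_pos: [0.634, -0.0869, 0.0425]
eef_rot: [-3.072, 0.001, 0.019]
force: [-0.5, -0.5, -4.7]
grip_width: 0.0436
```

```bash
python3 st.py
```

```text
9.55 [ 0.634  -0.0869  0.0425] [-3.072e+00  9.000e-04  1.860e-02] [-0.48 -0.52 -4.71] [-0.184 -0.01  -0.014] 0.0436
```

servo_tool(rows=[[0.0004, 0, 0, 0, 0, 0, -1], [0.0008, 0, 0, 0, 0, 0, -1], [0.0012, 0, 0, 0, 0, 0, -1], [0.0016, 0, 0, 0, 0, 0, -1], [0.002, 0, 0, 0, 0, 0, -1], [0.002, 0, 0, 0, 0, 0, -1], [0.002, 0, 0, 0, 0, 0, -1], [0.002, 0, 0, 0, 0, 0, -1]])

```text
time_s: 10.22
ee_pos: [0.636, -0.0869, 0.0425]
eef_rot: [-3.072, 0.001, 0.019]
force: [-0.3, -0.4, -3.8]
grip_width: 0.0434
```

```bash
python3 st.py
```

```text
10.22 [ 0.636  -0.0869  0.0425] [-3.072e+00  1.000e-03  1.860e-02] [-0.27 -0.42 -3.77] [-0.14  -0.046 -0.013] 0.0434
```

servo_tool(rows=[[0.0003, 0, 0, 0, 0, 0, -1], [0.0006, 0, 0, 0, 0, 0, -1], [0.0009, 0, 0, 0, 0, 0, -1], [0.0012, 0, 0, 0, 0, 0, -1], [0.0015, 0, 0, 0, 0, 0, -1], [0.0015, 0, 0, 0, 0, 0, -1], [0.0015, 0, 0, 0, 0, 0, -1], [0.0015, 0, 0, 0, 0, 0, -1]])

```text
time_s: 10.88
ee_pos: [0.6369, -0.0868, 0.0424]
eef_rot: [-3.072, 0.002, 0.019]
force: [-5.7, 1.0, -0.8]
grip_width: 0.0437
```

```bash
python3 st.py;python3 - <<'E'
from h import *
p=cams.camera('wrist')
g=cv2.cvtColor(p['image'],cv2.COLOR_RGB2BGR)
cv2.imwrite('pics/w6z.png',cv2.resize(g[150:300,30:470],None,fx=1.8,fy=4,interpolation=cv2.INTER_CUBIC))
E
```

```text
10.88 [ 0.6369 -0.0868  0.0424] [-3.0718e+00  2.5000e-03  1.8600e-02] [-5.73  1.   -0.82] [-0.097  1.265 -0.164] 0.0437
```

View pics/w6z.png

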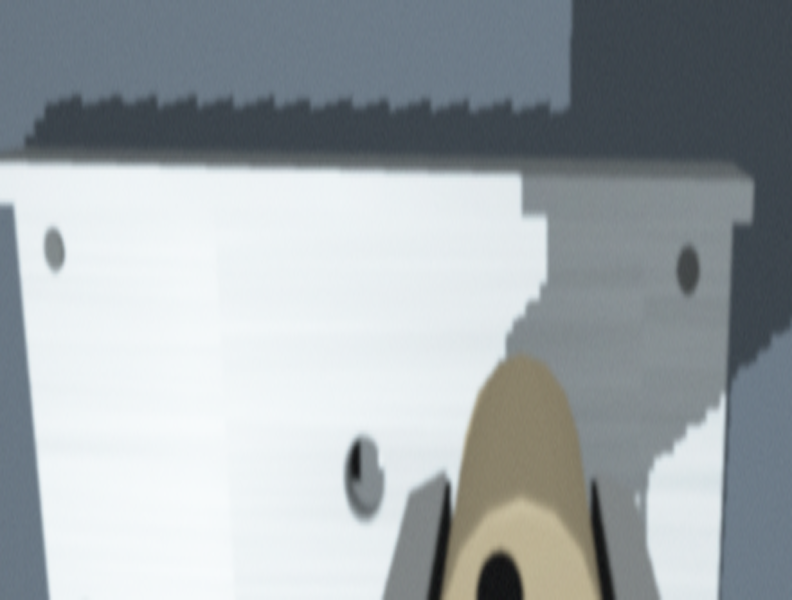

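I found the rail at 5.7 N, with the edge flush; the slot shows through the hole at about (360,470) in the zoomed crop. I'll ease off and start the slide.

servo_tool(rows=[[-0.0004, 0, 0, 0, 0, 0, -1], [-0.0006, 0, -0.0001, 0, 0, 0, -1], [-0.0006, 0.0005, -0.0001, 0, 0, 0, -1], [-0.0006, 0.001, -0.0001, 0.0004, 0, 0, -1], [-0.0006, 0.0015, -0.0001, 0.0008, 0, 0, -1], [-0.0006, 0.002, -0.0001, 0.001, 0, 0, -1], [-0.0006, 0.002, -0.0001, 0.001, 0, 0, -1], [-0.0006, 0.002, -0.0001, 0.001, 0, 0, -1]], newtons=15)

```text
time_s: 11.6
ee_pos: [0.6364, -0.0848, 0.0424]
eef_rot: [-3.071, 0.002, 0.019]
force: [0.1, -0.1, -2.8]
grip_width: 0.0438
```

```bash
python3 st.py
```

```text
11.6 [ 0.6364 -0.0848  0.0424] [-3.0707e+00  2.2000e-03  1.8600e-02] [ 0.09 -0.12 -2.8 ] [-0.137 -0.067  0.014] 0.0438
```

servo_tool(rows=[[0.0001, 0, -0.0002, 0, 0, 0, -1], [0.0001, 0.0005, -0.0003, 0, 0, 0, -1], [0.0001, 0.001, -0.0003, 0.0005, 0, 0, -1], [0.0001, 0.0015, -0.0003, 0.001, 0, 0, -1], [0.0001, 0.002, -0.0003, 0.001, 0, 0, -1], [0.0001, 0.0025, -0.0003, 0.0015, 0, 0, -1], [0.0001, 0.003, -0.0003, 0.0015, 0, 0, -1], [0.0001, 0.003, -0.0003, 0.0015, 0, 0, -1]])

```text
time_s: 12.27
ee_pos: [0.6366, -0.082, 0.0424]
eef_rot: [-3.07, 0.002, 0.018]
force: [-1.9, -4.6, 2.3]
grip_width: 0.0437
```

```bash
python3 st.py
```

```text
12.27 [ 0.6366 -0.082   0.0424] [-3.0696e+00  1.9000e-03  1.8500e-02] [-1.87 -4.64  2.25] [-0.834  0.464 -0.048] 0.0437
```

servo_tool(rows=[[0.0, 0.0002, -0.0001, 0, 0, 0, -1], [0.0, 0.0006, -0.0001, 0.0004, 0, 0, -1], [0.0, 0.001, -0.0001, 0.0006, 0, 0, -1], [0.0, 0.0014, -0.0001, 0.0008, 0, 0, -1], [0.0, 0.0018, -0.0001, 0.001, 0, 0, -1], [0.0, 0.0022, -0.0001, 0.0014, 0, 0, -1], [0.0, 0.0026, -0.0001, 0.0016, 0, 0, -1], [0.0, 0.003, -0.0001, 0.0018, 0, 0, -1]])

```text
time_s: 12.93
ee_pos: [0.6366, -0.0792, 0.0425]
eef_rot: [-3.068, 0.002, 0.018]
force: [-1.6, -5.2, 2.7]
grip_width: 0.0438
```

```bash
python3 st.py
```

```text
12.93 [ 0.6366 -0.0792  0.0425] [-3.0681e+00  1.6000e-03  1.8200e-02] [-1.63 -5.16  2.7 ] [-0.959  0.539 -0.095] 0.0438
```

servo_tool(rows=[[0.0, 0.0002, 0.0001, 0, 0, 0, -1], [0.0, 0.0006, 0.0001, 0.0002, 0, 0, -1], [0.0, 0.001, 0.0001, 0.0005, 0, 0, -1], [0.0, 0.0014, 0.0001, 0.0008, 0, 0, -1], [0.0, 0.0018, 0.0001, 0.001, 0, 0, -1], [0.0, 0.0022, 0.0001, 0.0014, 0, 0, -1], [0.0, 0.0026, 0.0001, 0.0016, 0, 0, -1], [0.0, 0.003, 0.0001, 0.0018, 0, 0, -1]])

```text
time_s: 13.6
ee_pos: [0.6366, -0.0762, 0.0425]
eef_rot: [-3.066, 0.002, 0.018]
force: [-2.4, -3.4, 1.1]
grip_width: 0.0434
```

```bash
python3 st.py
```

```text
13.6 [ 0.6366 -0.0762  0.0425] [-3.0663e+00  1.8000e-03  1.8200e-02] [-2.44 -3.4   1.12] [-0.903  0.538 -0.106] 0.0434
```

servo_tool(rows=[[0.0, 0.0002, 0.0, 0, 0, 0, -1], [0.0, 0.0006, 0.0, 0.0002, 0, 0, -1], [0.0, 0.001, 0.0, 0.0004, 0, 0, -1], [0.0, 0.0014, 0.0, 0.0006, 0, 0, -1], [0.0, 0.0018, 0.0, 0.0008, 0, 0, -1], [0.0, 0.0022, 0.0, 0.001, 0, 0, -1], [0.0, 0.0026, 0.0, 0.0012, 0, 0, -1], [0.0, 0.003, 0.0, 0.0014, 0, 0, -1]])

```text
time_s: 14.27
ee_pos: [0.6365, -0.0732, 0.0425]
eef_rot: [-3.065, 0.002, 0.018]
force: [-3.0, -5.6, 1.8]
grip_width: 0.044
```

```bash
python3 st.py; python3 - <<'E'
from h import *
p=cams.camera('wrist')
g=cv2.cvtColor(p['image'],cv2.COLOR_RGB2BGR)
cv2.imwrite('pics/w7z.png',cv2.resize(g[220:310,180:280],None,fx=6,fy=6,interpolation=cv2.INTER_CUBIC))
E
```

```text
14.27 [ 0.6365 -0.0732  0.0425] [-3.0649e+00  1.9000e-03  1.8200e-02] [-3.02 -5.63  1.75] [-1.128  0.604 -0.135] 0.044
```

View pics/w7z.png

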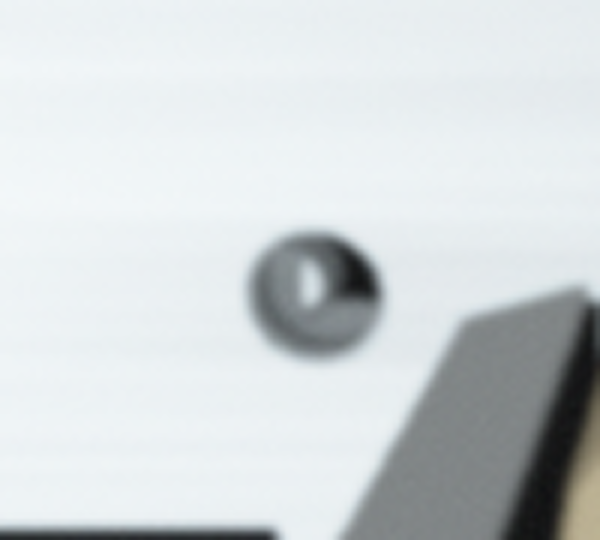

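The pin's top now shows inside the hole, left of centre at (313,285) in the crop, so the catch is near. I'll take smaller steps.

servo_tool(rows=[[-0.0001, 0.0003, 0.0, 0, 0, 0, -1], [-0.0001, 0.0006, 0.0, 0, 0, 0, -1], [-0.0001, 0.0009, 0.0, 0, 0, 0, -1], [-0.0001, 0.0012, 0.0, 0, 0, 0, -1], [-0.0001, 0.0015, 0.0, 0, 0, 0, -1], [-0.0001, 0.0015, 0.0, 0, 0, 0, -1], [-0.0001, 0.0015, 0.0, 0, 0, 0, -1], [-0.0001, 0.0015, 0.0, 0, 0, 0, -1]])

```text
time_s: 14.98
ee_pos: [0.6365, -0.0715, 0.0425]
eef_rot: [-3.065, 0.002, 0.018]
force: [-1.7, -2.0, -0.1]
grip_width: 0.0437
```

```bash
python3 st.py
```

```text
14.98 [ 0.6365 -0.0715  0.0425] [-3.0648e+00  1.9000e-03  1.8300e-02] [-1.66 -1.99 -0.09] [-0.771  0.383 -0.061] 0.0437
```

servo_tool(rows=[[0, 0.0003, 0.0, -0.001, 0, 0, -1], [0, 0.0006, 0.0, -0.002, 0, 0, -1], [0, 0.0009, -0.0001, -0.003, 0, 0, -1], [0, 0.0012, -0.0001, -0.004, 0, 0, -1], [0, 0.0012, -0.0001, -0.004, 0, 0, -1], [0, 0.0012, -0.0001, -0.004, 0, 0, -1], [0, 0.0012, -0.0001, -0.004, 0, 0, -1], [0, 0.0012, -0.0001, -0.004, 0, 0, -1]])

```text
time_s: 15.65
ee_pos: [0.6364, -0.0702, 0.0424]
eef_rot: [-3.069, 0.002, 0.018]
force: [-1.9, -2.3, -0.2]
grip_width: 0.0436
```

```bash
python3 st.py; python3 - <<'E'
from h import *
p=cams.camera('wrist')
g=cv2.cvtColor(p['image'],cv2.COLOR_RGB2BGR)
cv2.imwrite('pics/w8z.png',cv2.resize(g[220:310,180:280],None,fx=6,fy=6,interpolation=cv2.INTER_CUBIC))
E
```

```text
15.65 [ 0.6364 -0.0702  0.0424] [-3.0686e+00  2.0000e-03  1.8400e-02] [-1.85 -2.27 -0.15] [-0.518  0.426 -0.091] 0.0436
```

View pics/w8z.png

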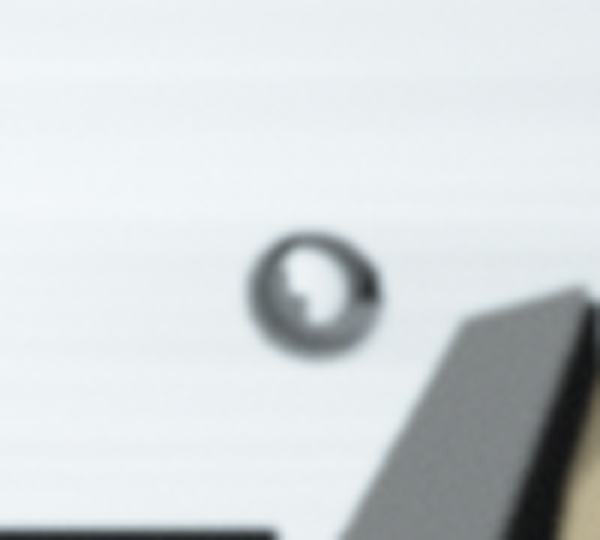

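The pin is nearly centred in the hole, at (315,285). I'll keep stepping and let the front end down a little.

servo_tool(rows=[[0, 0.0003, 0.0, -0.001, 0, 0, -1], [0, 0.0006, 0.0, -0.002, 0, 0, -1], [0, 0.0008, -0.0001, -0.003, 0, 0, -1], [0, 0.001, -0.0001, -0.004, 0, 0, -1], [0, 0.001, -0.0001, -0.005, 0, 0, -1], [0, 0.001, -0.0001, -0.005, 0, 0, -1], [0, 0.001, -0.0001, -0.005, 0, 0, -1], [0, 0.001, -0.0001, -0.005, 0, 0, -1]])

```text
time_s: 16.37
ee_pos: [0.6364, -0.0692, 0.0422]
eef_rot: [-3.073, 0.002, 0.018]
force: [-1.3, -1.5, -2.5]
grip_width: 0.0437
```

```bash
python3 st.py
```

```text
16.37 [ 0.6364 -0.0692  0.0422] [-3.0735e+00  2.2000e-03  1.8400e-02] [-1.32 -1.54 -2.47] [-0.628  0.291 -0.105] 0.0437
```

The tilt is now below what the pin height would allow if the plate were still on top of it, so the pin is in the hole. I'll rotate the stand down about its tail, watching the force.

servo_tool(rows=[[0, 0.0002, -0.0002, -0.004, 0, 0, -1], [0, 0.0003, -0.0003, -0.008, 0, 0, -1], [0, 0.0005, -0.0005, -0.012, 0, 0, -1], [0, 0.0006, -0.0007, -0.016, 0, 0, -1], [0, 0.0008, -0.0008, -0.02, 0, 0, -1], [0, 0.0008, -0.0008, -0.02, 0, 0, -1], [0, 0.0008, -0.0008, -0.02, 0, 0, -1], [0, 0.0008, -0.0008, -0.02, 0, 0, -1]])

```text
time_s: 17.03
ee_pos: [0.6364, -0.0683, 0.0414]
eef_rot: [-3.093, 0.003, 0.018]
force: [-2.5, -1.9, -1.6]
grip_width: 0.0439
```

```bash
python3 st.py
```

```text
17.03 [ 0.6364 -0.0683  0.0414] [-3.0933e+00  2.6000e-03  1.8300e-02] [-2.53 -1.86 -1.64] [-0.413  0.321 -0.054] 0.0439
```

servo_tool(rows=[[0, 0.0002, 0, -0.002, 0, 0, -1], [0, 0.0004, -0.0001, -0.004, 0, 0, -1], [0, 0.0006, -0.0002, -0.006, 0, 0, -1], [0, 0.0008, -0.0003, -0.008, 0, 0, -1], [0, 0.0009, -0.0004, -0.01, 0, 0, -1], [0, 0.001, -0.0004, -0.01, 0, 0, -1], [0, 0.001, -0.0004, -0.01, 0, 0, -1], [0, 0.001, -0.0004, -0.01, 0, 0, -1]])

```text
time_s: 17.7
ee_pos: [0.6364, -0.0672, 0.041]
eef_rot: [-3.103, 0.003, 0.018]
force: [-1.4, -1.9, -2.7]
grip_width: 0.0438
```

```bash
python3 st.py; python3 - <<'E'
from h import *
p=cams.camera('wrist')
g=cv2.cvtColor(p['image'],cv2.COLOR_RGB2BGR)
cv2.imwrite('pics/w9z.png',cv2.resize(g[220:310,180:280],None,fx=6,fy=6,interpolation=cv2.INTER_CUBIC))
E
```

```text
17.7 [ 0.6364 -0.0672  0.041 ] [-3.1032e+00  2.8000e-03  1.8300e-02] [-1.36 -1.94 -2.66] [-0.536  0.375 -0.102] 0.0438
```

View pics/w9z.png

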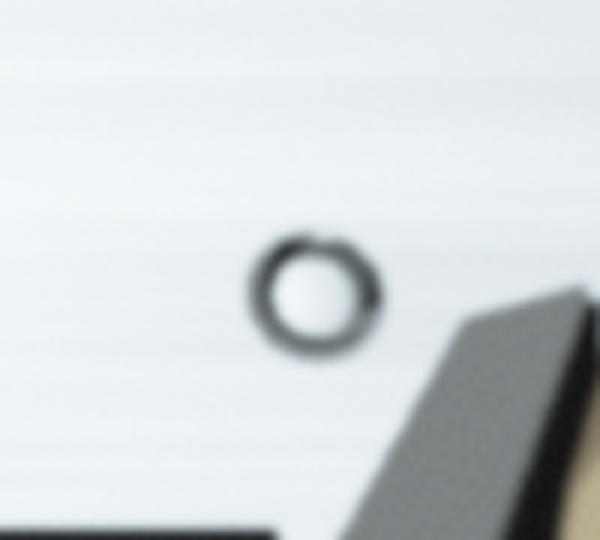

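The pin stands centred inside the hole, with a ring of clearance all round. I'll continue lowering flat.

servo_tool(rows=[[0, 0.0002, -0.0002, -0.004, 0, 0, -1], [0, 0.0004, -0.0004, -0.008, 0, 0, -1], [0, 0.0006, -0.0006, -0.013, 0, 0, -1], [0, 0.0009, -0.0008, -0.018, 0, 0, -1], [0, 0.0011, -0.001, -0.023, 0, 0, -1], [0, 0.0013, -0.0011, -0.026, 0, 0, -1], [0, 0.0013, -0.0011, -0.026, 0, 0, -1], [0, 0.0013, -0.0011, -0.026, 0, 0, -1]])

```text
time_s: 18.42
ee_pos: [0.6364, -0.0659, 0.0399]
eef_rot: [-3.129, 0.003, 0.018]
force: [-2.0, -1.8, -0.9]
grip_width: 0.0436
```

```bash
python3 st.py
```

```text
18.42 [ 0.6364 -0.0659  0.0399] [-3.1292  0.0033  0.0183] [-2.   -1.81 -0.86] [-0.63   0.382 -0.126] 0.0436
```

servo_tool(rows=[[0, 0.0002, -0.0001, -0.002, 0, 0, -1], [0, 0.0004, -0.0002, -0.005, 0, 0, -1], [0, 0.0006, -0.0003, -0.008, 0, 0, -1], [0, 0.0008, -0.0004, -0.011, 0, 0, -1], [0, 0.001, -0.0005, -0.012, 0, 0, -1], [0, 0.001, -0.0005, -0.012, 0, 0, -1], [0, 0.001, -0.0005, -0.012, 0, 0, -1], [0, 0.001, -0.0005, -0.012, 0, 0, -1]])

```text
time_s: 19.08
ee_pos: [0.6364, -0.0649, 0.0395]
eef_rot: [-3.141, 0.003, 0.018]
force: [-3.7, -3.6, 1.8]
grip_width: 0.0434
```

```bash
python3 st.py; python3 - <<'E'
from h import *
p=cams.camera('wrist')
g=cv2.cvtColor(p['image'],cv2.COLOR_RGB2BGR)
cv2.imwrite('pics/w10z.png',cv2.resize(g[220:310,180:280],None,fx=6,fy=6,interpolation=cv2.INTER_CUBIC))
E
```

```text
19.08 [ 0.6364 -0.0649  0.0395] [-3.1411  0.0035  0.0182] [-3.74 -3.58  1.82] [-0.573  0.618 -0.209] 0.0434
```

View pics/w10z.png

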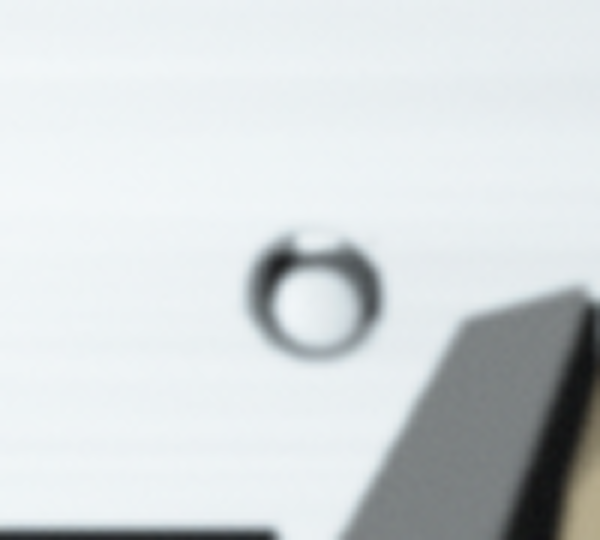

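The plate is flat: level tool, TCP 39.5 mm up where 39.4 is expected, and the pin standing proud through the hole. I'll relax the residual forces, then open.

servo_tool(rows=[[-0.0002, -0.0002, 0, 0, 0, 0, -1], [-0.0003, -0.0002, 0, 0, 0, 0, -1], [-0.0003, -0.0002, 0, 0, 0, 0, -1], [-0.0003, -0.0002, 0, 0, 0, 0, -0.05], [-0.0003, -0.0002, 0, 0, 0, 0, 0.1], [-0.0003, -0.0002, 0, 0, 0, 0, 0.3], [-0.0003, -0.0002, 0, 0, 0, 0, 0.5], [-0.0003, -0.0002, 0, 0, 0, 0, 0.7]])

```text
time_s: 19.8
ee_pos: [0.6362, -0.0651, 0.0396]
eef_rot: [-3.141, 0.003, 0.018]
force: [0.9, 0.7, 1.0]
grip_width: 0.0679
```

servo_tool(rows=[[0, 0, 0, 0, 0, 0, 0.8], [0, 0, 0, 0, 0, 0, 0.9], [0, 0, 0, 0, 0, 0, 1], [0, 0, 0, 0, 0, 0, 1], [0, 0, 0, 0, 0, 0, 1], [0, 0, 0, 0, 0, 0, 1], [0, 0, 0, 0, 0, 0, 1], [0, 0, 0, 0, 0, 0, 1]])

```text
time_s: 20.47
ee_pos: [0.6361, -0.065, 0.0396]
eef_rot: [-3.141, 0.003, 0.018]
force: [0.5, 0.4, -0.3]
grip_width: 0.0937
```

```bash
python3 st.py; python3 - <<'E'
from h import *
p=cams.camera('wrist')
g=cv2.cvtColor(p['image'],cv2.COLOR_RGB2BGR)
cv2.imwrite('pics/w11.png',g)
E
```

```text
20.47 [ 0.6361 -0.065   0.0396] [-3.141   0.0033  0.0184] [ 0.46  0.39 -0.29] [ 0.018 -0.007  0.004] 0.0937
```

View pics/w11.png

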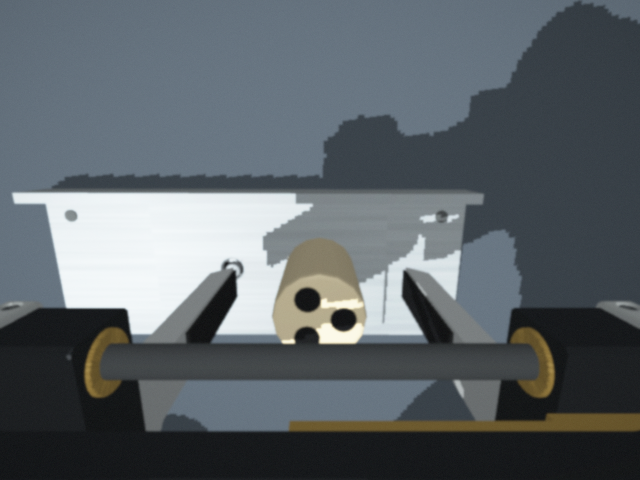

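The fingers are open and clear of the column, and the stand sits flat with the pin in the hole at (232,268). Now I'll go straight up.

servo_tool(rows=[[0, 0, 0.005, 0, 0, 0, 1], [0, 0, 0.015, 0, 0, 0, 1], [0, 0, 0.03, 0, 0, 0, 1], [0, 0, 0.05, 0, 0, 0, 1], [0, 0, 0.07, 0, 0, 0, 1], [0, 0, 0.09, 0, 0, 0, 1], [0, 0, 0.105, 0, 0, 0, 1], [0, 0, 0.115, 0, 0, 0, 1]])

```text
time_s: 21.18
ee_pos: [0.6367, -0.0651, 0.1576]
eef_rot: [3.142, 0.0, 0.018]
force: [-0.2, -0.6, 0.2]
grip_width: 0.0942
```

servo_tool(rows=[[-0.01, -0.01, 0.01, 0, 0, 0, 1], [-0.03, -0.02, 0.02, 0, 0, 0, 1], [-0.05, -0.04, 0.03, 0, 0, 0, 1], [-0.07, -0.06, 0.03, 0, 0, 0, 1], [-0.09, -0.09, 0.03, 0, 0, 0, 1], [-0.11, -0.11, 0.03, 0, 0, 0, 1], [-0.12, -0.12, 0.03, 0, 0, 0, 1], [-0.12, -0.12, 0.03, 0, 0, 0, 1]])

```text
time_s: 21.85
ee_pos: [0.5154, -0.1867, 0.1882]
eef_rot: [3.141, 0.0, 0.016]
force: [1.0, -0.5, -0.2]
grip_width: 0.0938
```

```bash
python3 st.py; python3 - <<'E'
from h import *
q=cams.camera('side');im=cv2.cvtColor(q['image'],cv2.COLOR_RGB2BGR)[120:290,190:400];cv2.imwrite('pics/s12.png',cv2.resize(im,None,fx=3.5,fy=3.5,interpolation=cv2.INTER_CUBIC))
q=cams.camera('top');save(q,'t12.png')
p=cams.camera('wrist');save(p,'w12.png')
E
```

```text
21.85 [ 0.5154 -0.1867  0.1882] [3.1412 0.     0.0158] [ 0.96 -0.49 -0.21] [0.076 0.019 0.053] 0.0938
```

View pics/s12.png

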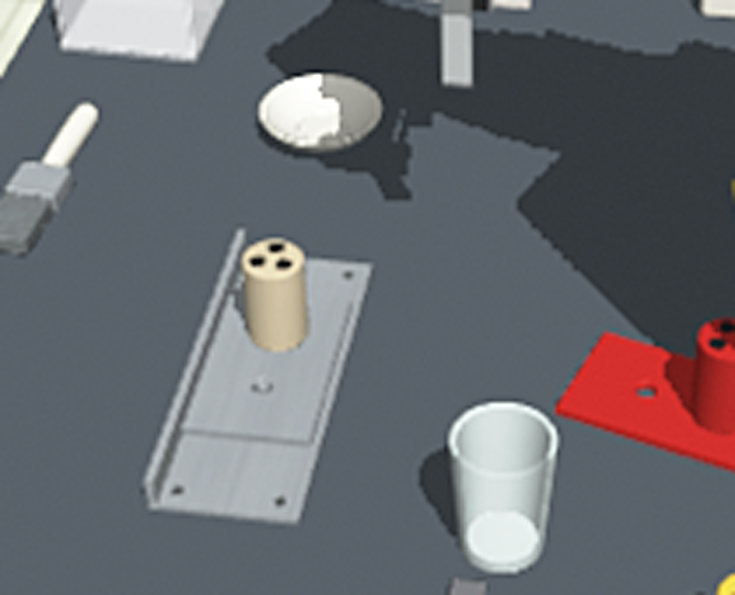

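View pics/t12.png

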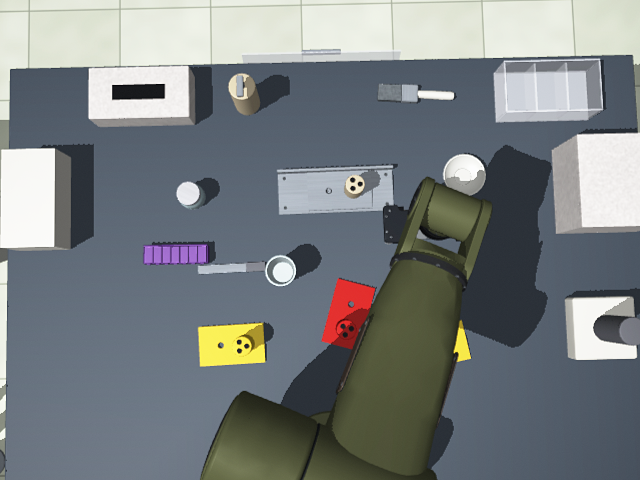

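View pics/w12.png

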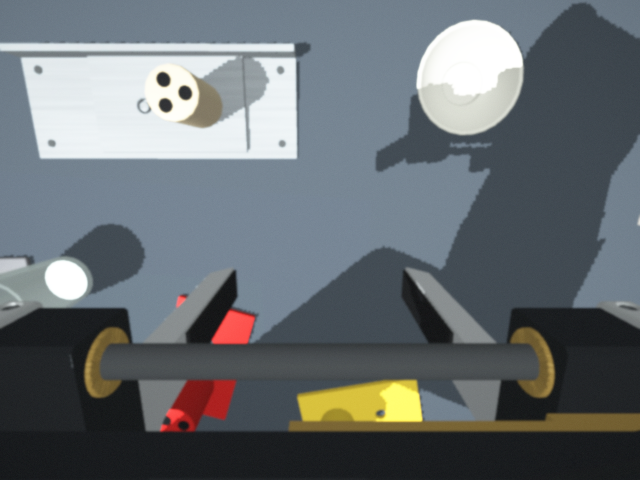

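The side view shows the stand flat and upright with the pin in the hole at (262,386). In the top view it lies along the rail and nothing else has moved. I'll check flatness by depth and then hand in.

```bash
python3 - <<'E'
from h import *
p=cams.camera('top');C=cloud(p)
for d,(a,b) in {'front':((.03,.04),(0,0)),'tail':((-.105,-.09),(0,0))}.items():
    m=(C[...,0]>.61)&(C[...,0]<.65)&(C[...,1]>a)&(C[...,1]<b if False else C[...,1]<b+ (.04 if d=='front' else -.09))&(p['depth']>0)
    print(d,m.sum(),np.median(C[m][:,2]))
m=(C[...,0]>.61)&(C[...,0]<.65)&(C[...,1]>.07)&(C[...,1]<.09);print('floor',np.median(C[m][:,2]))
print(hand_in())
E
```

```text
Traceback (most recent call last):
ValueError: operands could not be broadcast together with shapes (480,640) (2,)
```

```bash
python3 - <<'E'
from h import *
p=cams.camera('top');C=cloud(p)
for n,a,b in [('front',.02,.037),('tail',-.11,-.095),('floor',.07,.09)]:
    m=(C[...,0]>.60)&(C[...,0]<.66)&(C[...,1]>a)&(C[...,1]<b)&(p['depth']>0);print(n,m.sum(),np.median(C[m][:,2]))
print(hand_in())
E
```

```text
front 185 0.01026378991459631
tail 158 0.010315561086857827
floor 206 0.00479579662929297
the job is handed in; nothing more can be done
None
```

The stand is in the dock: plate flat on the floor, long edge along the back rail, pin through the hole. I handed it in at about 22 s.

- **Laying down:** I gripped the steel and beige stand by its column and laid it aslant, tail on the floor and front part on the pin. I then moved it against the rail, where contact peaked at 5.7 N.
- **Sliding:** I slid it towards the holed end, with at most about 5.6 N along the rail. When the hole took the pin, I rotated the plate down about its tail rather than letting it drop, then let go.

**Last checks:**
- **Flatness:** the plate's top measured 10.3 mm above the shelf at both the front and the tail. That is about 6 mm (one plate thickness) above the dock floor by the nominal heights, or 5.5 mm by the floor's own reading of 4.8 mm.
- **Position:** the wrist and side views show the pin inside the hole and the stand upright.
- **Surroundings:** the top view shows everything else where it was, except the front yellow look-alike, which the arm mostly hid. The gripper is open and clear.

**Not confirmed:** I did not feel a hard stop against the pin. I stopped sliding once the pin was nearly centred in the hole and the plate could go down, so the catch rests on the pictures and the flatness check. An earlier version of the flatness script failed with a coding error before measuring anything, so I corrected it and ran it again.

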